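Clamp the offcut in the lever vice

ROBOT

A 6-joint arm with a two-finger parallel gripper is mounted at the origin on a cart in front of the work surface, level with it; the furniture and walls round the work are solid. World frame = base frame: x ahead of the robot, y to its left, z up, the work surface at z = 0. Lengths are in mm, angles in rad, forces in N, time in s.
With the tool pointing down it reaches from about 350 to 975 mm from the base axis. Payload 7.1 kg.
Tool frame: the origin (TCP) lies on the centre line of the jaws, within the pads' length; the fingertips stand 17 mm ahead of it and the grasp point (between the pads) lies 2 mm behind it; z points along the fingers, y is the line along which they close (so a half turn about z gives the same grasp; the last joint's range is limited). The gripper opens to 88 mm and grips with 3 to 60 N. Pads are 20 mm wide; open, the fingers measure 115 mm over their backs; the gripper's body (75 mm by 178 mm) begins 61 mm behind the grasp point.
Start: joints at [-1.186, 0.423, 1.63, -0, 1.089, -0.019], TCP at [245.588, -574.71, 200.175] pointing down, gripper open.
Joint ranges: [-3, 3], [-0.9, 2.11], [0.09, 2.58], [-1.31, 4.45], [0.11, 2.69], [-2.54, 2.54]. Speed limits (rad/s): [2.39, 2.39, 3.01, 3.14, 3.14, 3.14].

INTERFACE

Orientations are given as a rotation vector (axis times angle).
In Python, from station import robot gives the robot as it stands.
- The arm moves only by the tool carry_out, never from a script. Its arguments are lists of equal length, an entry for each row: "turn": the turn, a rotation vector about the tool's x, y, z in degrees, a list of three; "translation": the shift along the tool's x, y, z in m, a list of three; "grip": the closure, from -1 (fully open) to 1 (shut). A call has 1 to 8 rows; each row is the pose to reach, as a shift and turn from the pose commanded when the call began, along the tool's axes at that moment; what a row does not reach only later rows make up. A row lasts 1/8 s, in which the tool goes at most 62.5 mm and 10.7 degrees, less where a joint would pass 70% of its speed; a pose out of reach is approached as far as the arm can. A call with a gripper value outside its range is refused whole. The fingers move at their own pace and stop on an object; "grip_force" is the grip in N (left out, the last holds). Time passes only in rows, so rows that repeat a pose let the fingers close. It gives the time, the measured TCP pose, the force, the opening and the grip force at its end, in the units of the state.
- robot.observe(): the state, without advancing time (a new reading comes with each control period).
- robot.snapshot(name): name is "side" or "top" or "wrist"; returns a dict with "pixels" (420x560x3 uint8, blue, green, red), "depth" (420x560 float32, mm along the optical axis (not along the pixel's ray), 0 where there is no reading), "fx", "fy", "cx", "cy" (pixels), "world_from_camera" (4x4, takes a point from camera to world coordinates); the wrist camera has in their place "tool_from_camera" (4x4, takes a point from camera to tool coordinates, whose origin is the TCP and whose axes are the flange's). Camera axes: x right, y down, z forward; pixel columns grow to the right and rows downward; lengths in mm; the calibration is good to about 2 mm. A picture is of the moment at which its call begins: read the wrist's pose just before it.
- robot.close_job(): hands the job in; it is judged then, once.
Trained networks look in a picture, given as the dict that the camera call returned (one of the last four; its "shot" number tells which), for a name from the list of things; names that differ only in an ending like _2 or _b are one class to them, and where a whole thing is asked for, a point or a joint stands for the part that bears it (a point fixed in the world has none). Each returns a list of dicts, best first, with "confidence" (0 to 1); they miss things now and then, are a little off and sometimes report something else, mostly with a low value. They report only what shows in the picture. A call takes as long as a camera call.
- robot.look_for(picture, name): "at" ([x, y, z] in mm, in world coordinates, good to about 4 mm: the middle of the surface that is visible of it).
- robot.silhouettes(picture, name): "region" (420x560 bool, what is visible of it).
- robot.mark_of(picture, name): "at" ([x, y, z] in mm, in world coordinates, good to about 4 mm: a listed point, or the origin of a listed thing).
The state is a dict: "clock": time; "qpos": joint angles; "joint_vel": joint speeds; "joint_efforts": joint torques, N m; "position": TCP position; "orientation": TCP orientation; "wrist_force": force on the tool from outside, world axes, zero at the start; "moment": the same for the moment, N m; "width": finger opening in mm; "grasp_force": force on a finger pad.
Only numpy, scipy, OpenCV 4.12 (cv2) and the standard library are available. Lean on these libraries where they do the work, as an engineer would, in place of code of your own. Each camera call takes 0.05 s, during which the arm holds its last target. There are 200 camera calls.

TASK

The steel can on the vice's round step is in the way of the hand lever: first lift it off by its handle and set it down gently, upright and let go, on the bare worktop beside the vice. Then flip the vice's safety catch all the way over, pull the hand lever right down towards you to its stop so that the jaw closes on the offcut, and finish while still holding the lever there with the gripper (it springs back if let go). Leave the other things on the worktop where they are.

Things in the scene. Friction and masses are not known exactly. Their poses are not given: they have to be found in the camera images.
- vice: Low grey lever vice fixed to the worktop. Base plate 390 x 120 x 12 mm (x from -205 to +185 mm). Origin on the worktop under the lever's hinge. +x points to its rear (away from the robot at yaw 0), +y to its catch side. Lever bracket at x = 0, 46 mm wide, 107 mm high; catch post at y = 45, x = -54 to -22 mm, 137 mm high; jaws and 160 mm wooden offcut at x = 55 to 174 mm, 71 mm high.
- step_top (a point): Centre of the top of the round step at the front of the vice (vice x = -150 mm, y = 0), 90 mm across, 30 mm above the worktop. The can stands on it at the start, within 5 mm of the centre.
- vice_lever (a joint): Hand lever, a steel bar 16 mm wide, hinged about the vice's y axis. 0 = at rest, leaning 15 degrees back (to the vice's +x); grows as its top is pulled forward and down (to -x); stop at 1.4 rad. A spring returns it to 0 (pull at the grip about 3 N at first, 11 N at the stop). The tongue of the catch blocks it after about 0.1 rad until the catch is flipped.
- lever_grip (a point): Centre of the lever's black cross grip, a bar 26 mm thick, 48 mm long along the vice's y, with domed ends, 170 mm from the hinge; 249 mm above the worktop at rest, 157 mm at the stop. Can be pinched over its two ends from above and turns between the fingers, or pulled from behind. Moves with the lever.
- lever_pivot (a point): Point on the lever's hinge axis (axis along the vice's y), 85 mm above the worktop, fixed to the vice.
- vice_catch (a joint): Safety catch: a shaft along the vice's x with a thumb tab in front and a tongue that lies across in front of the lever. 0 = locked, tab leaning 30 degrees inwards from upright (to the vice's -y); grows as the tab is flipped outwards (to +y); stop at 1.35 rad. Clear of the lever above 0.95. About 1 N at the tab moves it; it stays where left. Starts at 0 to 0.2.
- catch_tab (a point): Middle of the catch's thumb tab, 40 mm from the shaft's axis and moving with it. The tab is a plate 24 mm wide (along the vice's x), 9 mm thick, its rounded end 56 mm from the axis. At the start its inner (-y) side is free; a closed gripper can push it over from there.
- catch_pivot (a point): Point on the axis of the catch's shaft (16 mm thick, along the vice's x) under the tab: vice x = -80, y = +45 mm, 125 mm above the worktop. Fixed to the vice.
- can_centre (a point): Centre of the open steel can (76 mm across, 80 mm high, about 0.25 kg), 40 mm above its underside and on its axis; z of the can is up.
- can_handle (a point): Centre of the can's black grip sleeve, a bar 16 mm thick and 48 mm long along this frame's y (the can's y), 125 mm above the can's underside, with 37 mm free between it and the can's rim; a rigid wire arch 85 mm wide carries it. At the start it is askew to the vice's y by up to 0.5 rad.
- jar_centre (a point): Bystander: closed screw jar, 71 mm across, 108 mm high, loose; point half-way up. It and the dropper bottle stand one on each side of the vice's rear half.
- bottle_centre (a point): Bystander: small dropper bottle, 34 mm across, 102 mm high, loose; point half-way up.
- tape_centre (a point): Bystander: small roll of black tape lying flat, 58 mm across, 19 mm high, loose; point half-way up.

How it is judged (in metres and radians):
On the way, in this order (a step that is already met when the one before it is completed fails the run):
1. the can stands upright on the worktop beside the vice, let go (height (world z) of can below 0.006 m and angle between can's own z axis and vertical below 0.1 rad and contact force between the fingers and can below 0.1 N and linear speed of can below 0.02 m/s and horizontal distance between can_centre and vice below 0.45 m), for 0.2 s.
2. the safety catch is flipped over while the lever is still at rest (value of joint vice_catch above 0.95 rad and value of joint vice_lever below 0.2 rad), for 0.1 s.
3. the lever is pulled to its stop (value of joint vice_lever above 1.2 rad), for 0.2 s.
At the end, for the whole second after the job is handed in: The can stands upright (within 0.1 rad), at rest and untouched on the worktop itself, within 0.45 m of the vice; the catch is over (above 0.95 rad); the lever is at its stop (above 1.2 of 1.4 rad) and the fingers are still holding it there (more than 2 N) (all of step 1 and value of joint vice_catch above 0.95 rad and value of joint vice_lever above 1.2 rad and contact force between the fingers and vice_lever above 2 N); the arm keeps its last pose, push and grip.
It fails at once if the can is tipped over (angle between can's own z axis and vertical above 0.6 rad).
It fails at once if the can is dropped from a height (height (world z) of can above 0.045 m and contact force between can and anything else below 0.02 N).
It fails at once if the screw jar is pushed more than 3 cm away or knocked over (distance of jar_centre from where it was at the start of the episode above 0.03 m or angle between jar_centre's own z axis and vertical above 0.5 rad).
It fails at once if the dropper bottle is pushed more than 3 cm away or knocked over (distance of bottle_centre from where it was at the start of the episode above 0.03 m or angle between bottle_centre's own z axis and vertical above 0.5 rad).
It fails at once if the roll of tape is pushed more than 3 cm away or knocked over (distance of tape_centre from where it was at the start of the episode above 0.03 m or angle between tape_centre's own z axis and vertical above 0.5 rad).
It also fails if it takes over 72 s, if anything falls off the work surface, if the arm or the gripper's body presses on something with over 40 N, if the wrist force passes 120 N, or if a joint passes its speed limit or range.

## Working session

There is one attempt and no reset: what is moved stays moved. The work goes in short steps, Python scripts to look and compute and a tool call to move; the robot and the scene stay as the last step left them, time stands still between calls to the robot, and variables do not carry over. Pictures are saved under pics/ and viewed, at most 10 in all, crops included, and the job is handed in when it is done.

Besides the shell and the picture viewer there is one more tool, called after "Call:" by a JSON object that holds its "method" and its "body". carry_out: Moves the arm, as the interface text tells. Its arguments: {"type":"object","properties":{"turn":{"type":"array","items":{"type":"array","items":{"type":"number"}}},"translation":{"type":"array","items":{"type":"array","items":{"type":"number"}}},"grip":{"type":"array","items":{"type":"number"}},"grip_force":{"type":"number"}},"required":["turn","translation","grip"]}

```bash
mkdir -p pics
cat > h.py <<'E'
import numpy as np, cv2
from station import robot
from scipy.spatial.transform import Rotation as R
def st():
    s=robot.observe(); print('t',round(s['clock'],2),'pos',np.round(s['position'],1),'rv',np.round(s['orientation'],3),'q',np.round(s['qpos'],2),'F',np.round(s['wrist_force'],1),'w',round(s['width'],1),'g',round(s['grasp_force'],1)); return s
def marks(p,names):
    for n in names:
        r=robot.mark_of(p,n)
        print(n,[(np.round(a['at'],0).tolist(),round(a['confidence'],2)) for a in r[:2]])
def to_tool(s,target):
    return np.round(R.from_rotvec(s['orientation']).inv().apply(np.array(target)-s['position'])/1000,4)
E
python3 - <<'E'
from h import *
s=st()
ims=[]
N=['vice','step_top','lever_grip','lever_pivot','catch_tab','catch_pivot','can_centre','can_handle','jar_centre','bottle_centre','tape_centre']
for c in ['top','side']:
    p=robot.snapshot(c); print(c); marks(p,N); cv2.imwrite(f'pics/{c}.png',p['pixels'])
    print(np.round(p['world_from_camera'],2).tolist(),p['fx'])
print(R.from_rotvec(s['orientation']).as_matrix().round(3))
E
```

```text
t 0.0 pos [ 245.4 -574.2  199.4] rv [-3.076 -0.63   0.   ] q [-1.19  0.42  1.63 -0.    1.09 -0.02] F [-0.4 -0.2  0.3] w 87.6 g 0.0
top
vice [([643.0, 3.0, -1.0], 0.78)]
step_top [([494.0, -9.0, 28.0], 0.72), ([685.0, 7.0, 249.0], 0.66)]
lever_grip [([686.0, 6.0, 250.0], 0.57)]
lever_pivot [([644.0, 6.0, 86.0], 0.65)]
catch_tab [([561.0, 25.0, 159.0], 0.48)]
catch_pivot [([559.0, 45.0, 122.0], 0.66), ([497.0, -370.0, 12.0], 0.56)]
can_centre [([492.0, -4.0, 67.0], 0.74)]
can_handle [([497.0, -372.0, 12.0], 0.74), ([557.0, 46.0, 126.0], 0.62)]
jar_centre [([699.0, 155.0, 56.0], 0.72)]
bottle_centre [([701.0, -162.0, 50.0], 0.65)]
tape_centre [([495.0, -373.0, 11.0], 0.75)]
[[-0.02, -0.99, 0.14, 395.09], [-1.0, 0.02, -0.02, -48.46], [0.01, -0.14, -0.99, 1708.9], [0.0, 0.0, 0.0, 1.0]] 533.069425125643
side
vice [([560.0, 37.0, 124.0], 0.67), ([641.0, 3.0, -0.0], 0.62)]
step_top []
lever_grip [([683.0, 6.0, 245.0], 0.95)]
lever_pivot [([639.0, 5.0, 86.0], 0.73)]
catch_tab []
catch_pivot [([558.0, 39.0, 122.0], 0.77)]
can_centre [([492.0, -8.0, 70.0], 0.88), ([489.0, -6.0, 153.0], 0.59)]
can_handle [([489.0, -10.0, 154.0], 0.62)]
jar_centre [([696.0, 156.0, 50.0], 0.57)]
bottle_centre [([699.0, -161.0, 55.0], 0.74), ([488.0, -8.0, 152.0], 0.61)]
tape_centre [([498.0, -370.0, 10.0], 0.96)]
[[0.96, -0.19, 0.2, 391.2], [-0.28, -0.63, 0.72, -825.21], [-0.01, -0.75, -0.66, 862.46], [0.0, 0.0, 0.0, 1.0]] 442.30588652147657
[[ 0.92   0.393 -0.001]
 [ 0.393 -0.92   0.001]
 [ 0.    -0.002 -1.   ]]
```

View pics/top.png

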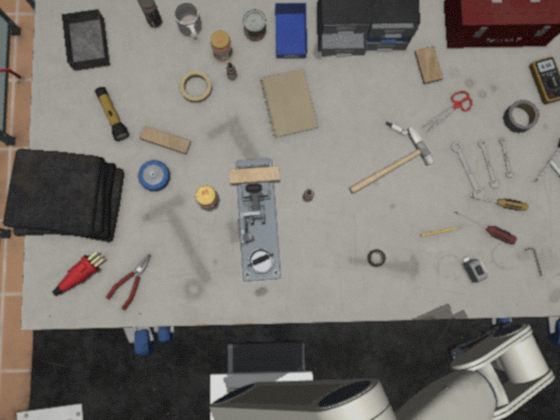

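View pics/side.png

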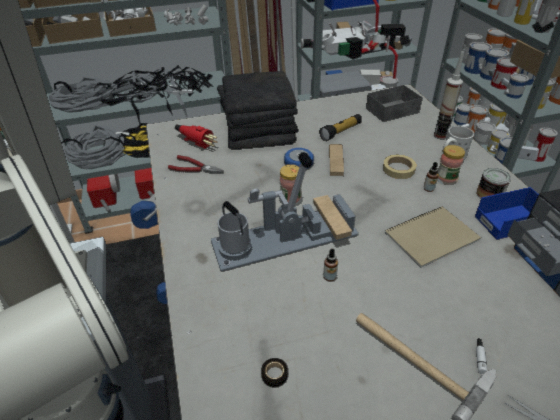

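The top view shows the vice at about (258,220) with the can on its step at (262,262), jar at (206,197), bottle at (308,195) and tape at (376,257). The side view agrees with this and shows the can's handle arched above it. I'll move above the can for a close look.

Call:
{"method": "carry_out", "body": {"turn": [[0, 0, -10], [0, 0, -20], [0, 0, -30], [0, 0, -40], [0, 0, -50], [0, 0, -60], [0, 0, -67], [0, 0, -67]], "translation": [[0.02, -0.02, -0.04], [0.06, -0.06, -0.08], [0.1, -0.1, -0.13], [0.14, -0.14, -0.16], [0.18, -0.18, -0.16], [0.22, -0.22, -0.16], [0.26, -0.26, -0.16], [0.3, -0.29, -0.16]], "grip": [-1, -1, -1, -1, -0.5, -0.2, -0.2, -0.2]}}

```text
clock: 2.2
position: [407.8, -188.0, 360.6]
orientation: [2.216, 2.225, 0.001]
wrist_force: [0.2, 0.2, 0.2]
width: 53.6
grasp_force: 0.0
```

Run:
```python
from h import *
s=st(); print(R.from_rotvec(s['orientation']).as_matrix().round(3)); print(to_tool(s,[450,-10,350]))
```

```text
t 2.2 pos [ 407.8 -188.   360.6] rv [2.216e+00 2.225e+00 1.000e-03] q [-0.46 -0.01  1.81  0.    1.35 -0.46] F [0.2 0.2 0.2] w 53.6 g 0.0
[[-0.004  1.     0.001]
 [ 1.     0.004 -0.   ]
 [-0.     0.001 -1.   ]]
[0.1778 0.043  0.0106]
```

Tool x is now world +y and tool y is world +x.

Call:
{"method": "carry_out", "body": {"turn": [[0, 0, 0], [0, 0, 0], [0, 0, 0], [0, 0, 0], [0, 0, 0]], "translation": [[0.05, 0.02, 0.01], [0.1, 0.05, 0.01], [0.15, 0.07, 0.01], [0.178, 0.07, 0.01], [0.178, 0.07, 0.01]], "grip": [-0.2, -0.2, -0.2, -0.2, -0.2]}}

```text
clock: 2.82
position: [477.1, -10.5, 350.1]
orientation: [-2.215, -2.228, 0.0]
wrist_force: [-0.0, 0.1, -0.0]
width: 52.7
grasp_force: 0.0
```

Run:
```python
from h import *
s=st()
p=robot.snapshot('wrist'); cv2.imwrite('pics/w1.png',p['pixels'])
print(np.round(p['tool_from_camera'],2).tolist(),p['fx'])
marks(p,['can_centre','can_handle','lever_grip','lever_pivot','catch_tab','catch_pivot','vice'])
for r in robot.silhouettes(p,'can_handle')[:2]:
    print(r['confidence'],r['region'].sum())
T=np.eye(4);T[:3,:3]=R.from_rotvec(s['orientation']).as_matrix();T[:3,3]=s['position']
T=T@p['tool_from_camera']
v,u=np.indices((420,560));d=p['depth']
P=np.stack([(u-p['cx'])/p['fx']*d,(v-p['cy'])/p['fy']*d,d],-1)@T[:3,:3].T+T[:3,3]
m=(d>0)&(abs(P[...,0]-492)<45)&(abs(P[...,1]+8)<50)&(P[...,2]>148)&(P[...,2]<175)
q=P[m]; print(len(q),q.mean(0),np.percentile(q,[2,98],axis=0))
c=q[:,:2]-q[:,:2].mean(0); w,V=np.linalg.eigh(c.T@c/len(c)); print(np.sqrt(w),V[:,1], 'angle from +y toward -x',np.arctan2(-V[0,1]*np.sign(V[1,1]),abs(V[1,1])))
```

```text
t 2.83 pos [477.1 -10.5 350.1] rv [-2.215 -2.228  0.   ] q [-0.05  0.05  1.77  0.    1.33 -0.05] F [-0.   0.1 -0. ] w 52.7 g 0.0
[[-0.0, -0.95, -0.3, 82.05], [1.0, 0.0, -0.0, 0.28], [0.0, -0.3, 0.95, -184.45], [0.0, 0.0, 0.0, 1.0]] 377.27586782457934
can_centre [([491.0, -6.0, 68.0], 0.89)]
can_handle [([492.0, -5.0, 158.0], 0.74)]
lever_grip [([685.0, 7.0, 251.0], 0.8)]
lever_pivot [([633.0, 6.0, 87.0], 0.87), ([642.0, 2.0, -2.0], 0.71)]
catch_tab [([562.0, 30.0, 163.0], 0.68)]
catch_pivot [([559.0, 44.0, 122.0], 0.88)]
vice [([700.0, -158.0, 52.0], 0.7), ([644.0, 1.0, -2.0], 0.58)]
0.59 3751
835 [491.30258399  -6.16378628 159.6753553 ] [[477.81351133 -35.96026483 149.74304097]
 [505.67729799  21.3038142  163.60925476]]
[ 4.25825386 16.61341625] [-0.38975001  0.9209207 ] angle from +y toward -x 0.4003601195303121
```

View pics/w1.png

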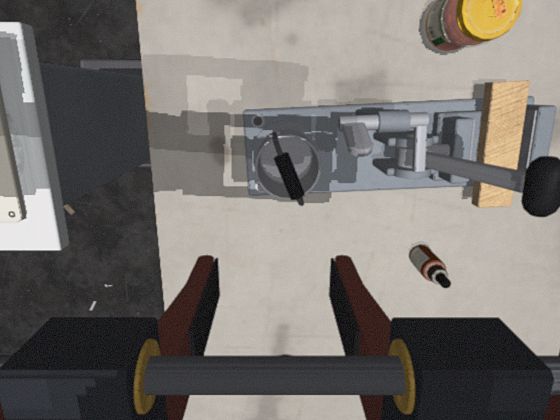

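The wrist view shows the handle sleeve running from (275,133) to (302,205), which is a yaw of about +0.40 rad. I'll turn -23° about tool z and descend.

Call:
{"method": "carry_out", "body": {"turn": [[0, 0, -10], [0, 0, -20], [0, 0, -23], [0, 0, -23], [0, 0, -23], [0, 0, -23], [0, 0, -23], [0, 0, -23]], "translation": [[0.004, 0.014, 0.02], [0.004, 0.014, 0.05], [0.004, 0.014, 0.08], [0.004, 0.014, 0.11], [0.004, 0.014, 0.14], [0.004, 0.014, 0.17], [0.004, 0.014, 0.19], [0.004, 0.014, 0.197]], "grip": [-0.2, -0.2, -0.2, -0.2, -0.2, -0.2, -0.2, -0.2]}}

```text
clock: 4.28
position: [490.4, -8.2, 152.1]
orientation: [-1.731, -2.62, 0.002]
wrist_force: [0.4, -0.3, -0.1]
width: 52.8
grasp_force: 0.0
```

Call:
{"method": "carry_out", "body": {"turn": [[0, 0, 0], [0, 0, 0], [0, 0, 0], [0, 0, 0], [0, 0, 0], [0, 0, 0]], "translation": [[0, 0, 0], [0, 0, 0], [0, 0, 0], [0, 0, 0], [0, 0, 0], [0, 0, 0]], "grip": [-0.2, 1, 1, 1, 1, 1], "grip_force": 25}}

```text
clock: 5.03
position: [491.1, -7.9, 153.3]
orientation: [1.731, 2.622, 0.0]
wrist_force: [-0.1, -0.5, -0.3]
width: 5.9
grasp_force: 0.0
```

Width 5.9 mm is less than the 16 mm sleeve, so I need to look before lifting.

Run:
```python
from h import *
s=st()
p=robot.snapshot('wrist'); a=p['pixels']; marks(p,['can_centre','can_handle'])
q=robot.snapshot('side'); marks(q,['can_centre','can_handle']); b=cv2.resize(q['pixels'][180:285,180:320],(560,420))
cv2.imwrite('pics/w2.png',cv2.resize(np.vstack([a,b]),(400,600)))
s=st()
```

```text
t 5.03 pos [491.1  -7.9 153.3] rv [1.731 2.622 0.   ] q [-0.04  0.29  1.96  0.    0.89 -0.44] F [-0.1 -0.5 -0.3] w 5.9 g 0.0
can_centre []
can_handle [([490.0, -5.0, 159.0], 0.82)]
can_centre [([490.0, -9.0, 72.0], 0.56)]
can_handle [([489.0, -6.0, 155.0], 0.72)]
t 5.33 pos [491.1  -7.9 153.2] rv [-1.731 -2.622  0.   ] q [-0.04  0.29  1.96  0.    0.89 -0.44] F [0.3 0.6 0.5] w 0.6 g 0.0
```

View pics/w2.png

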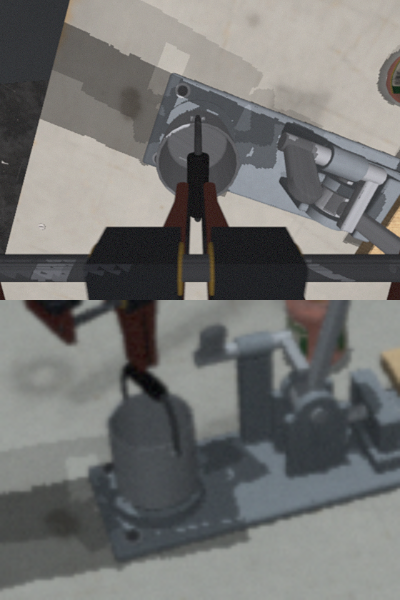

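Run:
```python
from h import *
p=robot.snapshot('wrist'); a=p['pixels'][140:320,180:380]
q=robot.snapshot('side'); b=q['pixels'][180:285,190:290]
cv2.imwrite('pics/w3.png',np.hstack([cv2.resize(a,(400,360)),cv2.resize(b,(343,360))]))
s=st()
T=np.eye(4);T[:3,:3]=R.from_rotvec(s['orientation']).as_matrix();T[:3,3]=s['position']
T=T@p['tool_from_camera']
for name,pp,TT in(('w',p,T),('s',q,q['world_from_camera'])):
    v,u=np.indices((420,560));d=pp['depth']
    P=np.stack([(u-pp['cx'])/pp['fx']*d,(v-pp['cy'])/pp['fy']*d,d],-1)@TT[:3,:3].T+TT[:3,3]
    m=(d>0)&(abs(P[...,0]-491)<40)&(abs(P[...,1]+8)<45)&(P[...,2]>140)&(P[...,2]<230)
    dark=pp['pixels'].max(-1)<60
    hue=(pp['pixels'][...,2].astype(int)-pp['pixels'][...,0]>20)
    for nm,k in(('dark',dark&~hue),('red',hue)):
        z=P[m&k]; 
        if len(z): print(name,nm,len(z),z.mean(0).round(),np.percentile(z,[2,98],axis=0).round().tolist())
    tip=T[:3,3]
```

```text
t 5.42 pos [491.1  -8.  153.1] rv [-1.731 -2.622  0.   ] q [-0.04  0.29  1.96  0.    0.89 -0.44] F [-0.8 -0.8  0.2] w 0.5 g 0.0
w dark 2210 [486.   6. 172.] [[477.0, -10.0, 145.0], [495.0, 25.0, 227.0]]
w red 2449 [487.   2. 207.] [[477.0, -3.0, 178.0], [496.0, 6.0, 226.0]]
s dark 205 [493. -17. 178.] [[478.0, -39.0, 145.0], [507.0, 8.0, 228.0]]
s red 77 [489. -18. 207.] [[480.0, -23.0, 181.0], [501.0, -9.0, 228.0]]
```

View pics/w3.png

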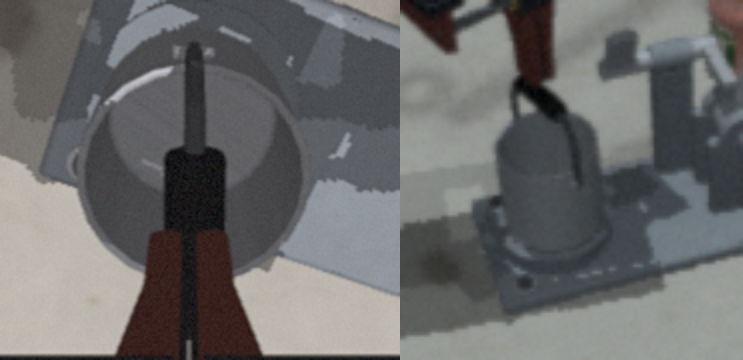

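Run:
```python
from h import *
p=robot.snapshot('wrist'); q=robot.snapshot('side')
s=robot.observe()
T=np.eye(4);T[:3,:3]=R.from_rotvec(s['orientation']).as_matrix();T[:3,3]=s['position']
def pts(pp,TT):
    v,u=np.indices((420,560));d=pp['depth']
    return np.stack([(u-pp['cx'])/pp['fx']*d,(v-pp['cy'])/pp['fy']*d,d],-1)@TT[:3,:3].T+TT[:3,3]
P=pts(p,p['tool_from_camera'])
for u in(262,274,288):
  for v in(200,225,240,250,254,258,270,290,310,330,350,380): print(u,v,P[v,u].round(),p['depth'][v,u],p['pixels'][v,u])
Q=(pts(q,q['world_from_camera'])-s['position'])@T[:3,:3]
for v in range(180,215,3):
  print(v,[Q[v,u].round().astype(int).tolist() for u in(226,229,232)], q['pixels'][v,229])
```

```text
262 200 [ -3. -10. 120.] 315.47113 [99 94 96]
262 225 [19. -6. -4.] 191.39337 [59 58 58]
262 240 [10. -6. -3.] 194.39247 [37 30 28]
262 250 [ 5. -6. -4.] 195.36908 [31 35 28]
262 254 [ 3. -6. -4.] 195.46767 [36 35 41]
262 258 [ 10.  -6. -26.] 172.92665 [28 32 56]
262 270 [ 10.  -5. -38.] 161.66464 [29 38 60]
262 290 [ 10.  -5. -55.] 145.07314 [36 38 60]
262 310 [ 10.  -4. -70.] 130.95734 [25 29 56]
262 330 [  32.   -3. -113.] 83.442535 [32 34 35]
262 350 [  33.   -3. -120.] 75.95508 [33 28 30]
262 380 [  31.   -2. -127.] 70.30952 [37 36 27]
274 200 [30. -0.  2.] 193.0413 [50 47 42]
274 225 [20. -0. -9.] 186.03249 [16 17 22]
274 240 [ 13.  -0. -10.] 187.30748 [27 29 22]
274 250 [ 7. -0. -9.] 189.41197 [26 17 24]
274 254 [ 5. -0. -9.] 190.05426 [10  7 14]
274 258 [  9.  -0. -23.] 176.20981 [29 23 27]
274 270 [  5.  -0. -27.] 173.14798 [30 30 28]
274 290 [ -4.  -0. -30.] 172.80096 [30 24 29]
274 310 [-129.   -0.  154.] 385.70047 [ 96  99 100]
274 330 [-152.   -0.  153.] 392.68762 [109 111 117]
274 350 [-177.   -0.  154.] 400.63458 [103 107 109]
274 380 [  26.   -0. -121.] 77.67587 [68 6
[... 599 characters left out ...]
2, -5, -109]] [23 16 18]
183 [[-34, -22, -110], [-13, -3, -88], [-13, 5, -83]] [20 20 40]
186 [[-13, -11, -83], [-10, -2, -77], [-9, 7, -72]] [24 26 45]
189 [[-11, -11, -73], [-14, -5, -72], [-11, 4, -66]] [25 28 44]
192 [[-13, -13, -67], [-13, -5, -62], [-9, 5, -54]] [21 26 45]
195 [[-2, -8, -48], [-11, -5, -52], [-11, 3, -48]] [20 25 43]
198 [[0, -8, -38], [-12, -6, -44], [-11, 2, -39]] [27 31 48]
201 [[0, -9, -29], [-10, -7, -34], [-8, 3, -28]] [24 30 46]
204 [[16, -1, -5], [-12, -9, -27], [168, 105, 154]] [23 22 40]
207 [[9, -6, -2], [-1, -3, -7], [-8, 1, -10]] [16 16 15]
210 [[158, 77, 155], [-4, -6, -1], [-14, -4, -7]] [50 53 52]
213 [[37, 8, 44], [33, 14, 45], [-15, -5, 1]] [79 77 71]
```

The depth data show the fingertips at tool z ≈ -24 mm, with the body at about -106 mm. The whole gripper sits about 41 mm further back than stated, so the fingers closed just above the sleeve. I'll open, go 41 mm lower and close again.

Call:
{"method": "carry_out", "body": {"turn": [[0, 0, 0], [0, 0, 0], [0, 0, 0], [0, 0, 0], [0, 0, 0], [0, 0, 0], [0, 0, 0], [0, 0, 0]], "translation": [[0, 0, 0], [0, 0, 0], [0, 0, 0], [0, 0, 0], [0, 0, 0.01], [0, 0, 0.02], [0, 0, 0.035], [0, 0, 0.041]], "grip": [-0.2, -0.2, -0.2, -0.2, -0.2, -0.2, -0.2, -0.2]}}

```text
clock: 6.52
position: [490.2, -7.9, 110.7]
orientation: [-1.73, -2.62, 0.002]
wrist_force: [-0.9, 0.1, 0.6]
width: 52.7
grasp_force: 0.0
```

Call:
{"method": "carry_out", "body": {"turn": [[0, 0, 0], [0, 0, 0], [0, 0, 0], [0, 0, 0], [0, 0, 0], [0, 0, 0], [0, 0, 0], [0, 0, 0]], "translation": [[0, 0, 0], [0, 0, 0], [0, 0, 0], [0, 0, 0], [0, 0, 0], [0, 0, 0], [0, 0, 0], [0, 0, 0]], "grip": [-0.2, 1, 1, 1, 1, 1, 1, 1], "grip_force": 25}}

```text
clock: 7.52
position: [491.4, -7.9, 112.4]
orientation: [1.731, 2.621, 0.001]
wrist_force: [1.3, 0.1, 2.7]
width: 15.5
grasp_force: 25.0
```

Call:
{"method": "carry_out", "body": {"turn": [[0, 0, 0], [0, 0, 0], [0, 0, 0], [0, 0, 0], [0, 0, 0], [0, 0, 0], [0, 0, 0], [0, 0, 0]], "translation": [[0, 0, -0.01], [0, 0, -0.025], [0, 0, -0.04], [-0.015, -0.007, -0.045], [-0.035, -0.018, -0.045], [-0.06, -0.03, -0.045], [-0.085, -0.042, -0.045], [-0.11, -0.055, -0.045]], "grip": [1, 1, 1, 1, 1, 1, 1, 1]}}

```text
clock: 8.52
position: [483.3, -132.5, 157.4]
orientation: [1.731, 2.622, -0.0]
wrist_force: [0.0, -0.4, -2.4]
width: 15.0
grasp_force: 25.0
```

Call:
{"method": "carry_out", "body": {"turn": [[0, 0, 0], [0, 0, 0], [0, 0, 0], [0, 0, 0], [0, 0, 0], [0, 0, 0], [0, 0, 0], [0, 0, 0]], "translation": [[-0.02, -0.01, 0], [-0.035, -0.018, 0], [-0.038, -0.019, 0.01], [-0.038, -0.019, 0.025], [-0.038, -0.019, 0.04], [-0.038, -0.019, 0.055], [-0.038, -0.019, 0.065], [-0.038, -0.019, 0.068]], "grip": [1, 1, 1, 1, 1, 1, 1, 1]}}

```text
clock: 9.52
position: [480.8, -172.8, 88.2]
orientation: [-1.73, -2.621, 0.0]
wrist_force: [-0.3, -0.4, -2.8]
width: 15.6
grasp_force: 25.0
```

Run:
```python
from h import *
st(); p=robot.snapshot('side'); marks(p,['can_centre','can_handle','tape_centre']); cv2.imwrite('pics/s2.png',p['pixels'][150:400,120:420]); st()
```

```text
t 9.53 pos [ 480.8 -172.8   88.2] rv [-1.73  -2.621  0.   ] q [-0.37  0.43  1.95 -0.    0.76 -0.77] F [-0.3 -0.4 -2.8] w 15.6 g 25.0
can_centre [([481.0, -174.0, 45.0], 0.81)]
can_handle [([478.0, -173.0, 129.0], 0.76)]
tape_centre [([496.0, -368.0, 9.0], 0.79)]
t 9.72 pos [ 481.6 -173.2   89.5] rv [1.73  2.621 0.   ] q [-0.37  0.42  1.95  0.    0.76 -0.77] F [ 0.  -0.9 -3. ] w 15.1 g 25.0
```

View pics/s2.png

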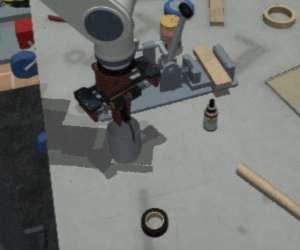

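The can hangs upright over bare worktop at crop (125,145), about 5–7 mm up. I'll lower it slowly.

Call:
{"method": "carry_out", "body": {"turn": [[0, 0, 0], [0, 0, 0], [0, 0, 0], [0, 0, 0], [0, 0, 0]], "translation": [[0, 0, 0.002], [0, 0, 0.004], [0, 0, 0.006], [0, 0, 0.0065], [0, 0, 0.0065]], "grip": [1, 1, 1, 1, 1]}}

```text
clock: 10.35
position: [481.2, -173.1, 82.6]
orientation: [-1.731, -2.622, 0.0]
wrist_force: [-0.5, 1.3, -3.1]
width: 15.0
grasp_force: 25.0
```

Call:
{"method": "carry_out", "body": {"turn": [[0, 0, 0], [0, 0, 0], [0, 0, 0]], "translation": [[0, 0, 0.001], [0, 0, 0.002], [0, 0, 0.002]], "grip": [1, 1, 1]}}

```text
clock: 10.72
position: [482.4, -173.2, 82.1]
orientation: [1.73, 2.62, 0.002]
wrist_force: [-1.2, 3.2, 11.3]
width: 15.6
grasp_force: 25.0
```

Call:
{"method": "carry_out", "body": {"turn": [[0, 0, 0], [0, 0, 0], [0, 0, 0], [0, 0, 0], [0, 0, 0], [0, 0, 0], [0, 0, 0], [0, 0, 0]], "translation": [[0, 0, -0.001], [0, 0, -0.001], [0, 0, -0.001], [0, 0, -0.001], [0, 0, -0.02], [0, 0, -0.05], [0, 0, -0.1], [0, 0, -0.15]], "grip": [0.3, -0.1, -0.2, -0.2, -0.2, -0.2, -0.2, -0.2]}}

```text
clock: 11.72
position: [480.8, -173.0, 231.8]
orientation: [-1.73, -2.621, 0.0]
wrist_force: [0.8, -0.2, 0.9]
width: 52.7
grasp_force: 0.0
```

Run:
```python
from h import *
s=st(); p=robot.snapshot('side'); marks(p,['can_centre','can_handle','catch_tab','lever_grip'])
p=robot.snapshot('wrist'); marks(p,['can_centre','can_handle','catch_tab','catch_pivot','lever_grip','lever_pivot'])
print(R.from_rotvec(s['orientation']).as_matrix().round(3))
```

```text
t 11.72 pos [ 480.8 -173.   231.8] rv [-1.73  -2.621  0.   ] q [-0.37  0.22  1.85 -0.    1.08 -0.77] F [ 0.8 -0.2  0.9] w 52.7 g 0.0
can_centre [([480.0, -173.0, 44.0], 0.7)]
can_handle [([481.0, -170.0, 123.0], 0.77)]
catch_tab [([557.0, 27.0, 160.0], 0.58)]
lever_grip [([685.0, 5.0, 245.0], 0.57), ([479.0, -173.0, 123.0], 0.24)]
can_centre [([483.0, -174.0, 35.0], 0.83)]
can_handle [([484.0, -172.0, 127.0], 0.59)]
catch_tab []
catch_pivot [([641.0, 3.0, -0.0], 0.72)]
lever_grip []
lever_pivot [([635.0, 2.0, 89.0], 0.93), ([642.0, 2.0, -3.0], 0.26)]
[[-0.393  0.92  -0.001]
 [ 0.92   0.393  0.   ]
 [ 0.001 -0.001 -1.   ]]
```

The can is standing and released. Next is the catch: I'll close the fingers, turn so tool y is along the vice's y, and go to the inner side of the tab.

Call:
{"method": "carry_out", "body": {"turn": [[0, 0, -9], [0, 0, -18], [0, 0, -27], [0, 0, -36], [0, 0, -45], [0, 0, -54], [0, 0, -62], [0, 0, -67]], "translation": [[0.01, 0.012, 0], [0.03, 0.035, 0], [0.05, 0.058, 0], [0.07, 0.082, 0], [0.09, 0.105, 0], [0.105, 0.124, 0.01], [0.115, 0.135, 0.02], [0.115, 0.135, 0.02]], "grip": [0.2, 0.6, 1, 1, 1, 1, 1, 1]}}

```text
clock: 13.32
position: [559.8, -13.3, 209.3]
orientation: [0.012, -3.139, -0.0]
wrist_force: [-0.1, -0.2, -0.1]
width: 0.7
grasp_force: 0.0
```

Run:
```python
from h import *
s=st(); print(R.from_rotvec(s['orientation']).as_matrix().round(3))
p=robot.snapshot('wrist'); marks(p,['catch_tab','catch_pivot','lever_grip','lever_pivot'])
cv2.imwrite('pics/w4.png',p['pixels'])
```

```text
t 13.32 pos [559.8 -13.3 209.3] rv [ 0.012 -3.139 -0.   ] q [-0.05  0.32  1.77  0.    1.06 -1.62] F [-0.1 -0.2 -0.1] w 0.7 g 0.0
[[-1.    -0.007 -0.002]
 [-0.007  1.     0.   ]
 [ 0.002  0.    -1.   ]]
catch_tab [([561.0, 27.0, 164.0], 0.72)]
catch_pivot [([558.0, 46.0, 123.0], 0.63)]
lever_grip []
lever_pivot [([634.0, 4.0, 90.0], 0.93)]
```

View pics/w4.png

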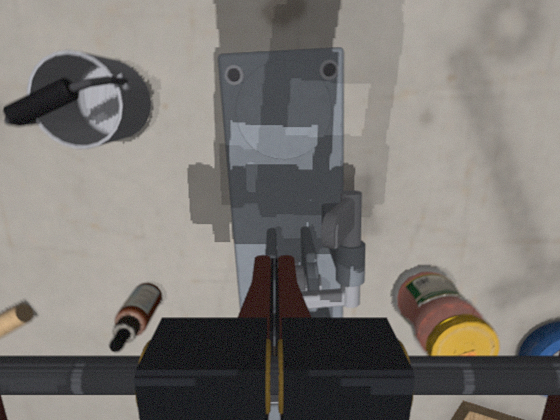

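The wrist view shows the closed fingers at (275,260) on the inner side of the tab at (338,225), and the can upright at (80,95). I'll go down beside the tab and push towards +y.

Call:
{"method": "carry_out", "body": {"turn": [[0, 0, 0], [0, 0, 0], [0, 0, 0], [0, 0, 0], [0, 0, 0]], "translation": [[0, 0, 0.02], [0, 0, 0.045], [0, 0, 0.07], [0, 0, 0.086], [0, 0, 0.088]], "grip": [1, 1, 1, 1, 1]}}

```text
clock: 14.2
position: [559.5, -14.5, 121.8]
orientation: [0.002, -3.14, -0.0]
wrist_force: [-0.2, -0.3, 0.5]
width: 0.6
grasp_force: 0.0
```

Call:
{"method": "carry_out", "body": {"turn": [[0, 0, 0], [0, 0, 0], [0, 0, 0], [0, 0, 0], [0, 0, 0], [0, 0, 0], [0, 0, 0], [0, 0, 0]], "translation": [[0, 0.008, 0], [0, 0.016, 0], [0, 0.024, 0], [0, 0.032, 0], [0, 0.04, 0], [0, 0.048, 0], [0, 0.054, 0], [0, 0.058, 0]], "grip": [1, 1, 1, 1, 1, 1, 1, 1]}}

```text
clock: 15.2
position: [559.8, 43.9, 122.4]
orientation: [0.004, -3.141, 0.0]
wrist_force: [-1.2, -2.6, -0.5]
width: 0.9
grasp_force: 1.0
```

Contact is light. I'll push a little further, in small steps, towards the stop.

Call:
{"method": "carry_out", "body": {"turn": [[0, 0, 0], [0, 0, 0], [0, 0, 0], [0, 0, 0]], "translation": [[0, 0.002, 0], [0, 0.004, 0], [0, 0.006, 0], [0, 0.006, 0]], "grip": [1, 1, 1, 1]}}

```text
clock: 15.7
position: [560.1, 49.8, 122.7]
orientation: [-0.004, 3.141, 0.0]
wrist_force: [0.0, -1.6, 1.5]
width: 0.3
grasp_force: 0.4
```

Run:
```python
from h import *
s=st()
for c in('wrist','side'):
    p=robot.snapshot(c); marks(p,['catch_tab','catch_pivot'])
```

```text
t 15.7 pos [560.1  49.8 122.7] rv [-0.004  3.141  0.   ] q [ 0.07  0.43  1.83  0.    0.88 -1.51] F [ 0.  -1.6  1.5] w 0.3 g 0.4
catch_tab [([561.0, 76.0, 156.0], 0.8)]
catch_pivot [([557.0, 49.0, 122.0], 0.93)]
catch_tab [([557.0, 72.0, 154.0], 0.62)]
catch_pivot [([559.0, 40.0, 122.0], 0.97)]
```

Call:
{"method": "carry_out", "body": {"turn": [[0, 0, 0], [0, 0, 0], [0, 0, 0], [0, 0, 0]], "translation": [[0, 0.002, 0], [0, 0.004, 0], [0, 0.004, 0], [0, 0.004, 0]], "grip": [1, 1, 1, 1]}}

```text
clock: 16.5
position: [560.0, 52.7, 122.8]
orientation: [0.005, -3.142, 0.003]
wrist_force: [-0.0, -7.1, 1.5]
width: 0.4
grasp_force: 3.1
```

The catch is at its stop (7 N). Now back off, rise, open, and look at the lever grip.

Call:
{"method": "carry_out", "body": {"turn": [[0, 0, 0], [0, 0, 0], [0, 0, 0], [0, 0, 0], [0, 0, -4], [0, 0, -4], [0, 0, -4], [0, 0, -4]], "translation": [[0, -0.015, 0], [0, -0.03, -0.02], [0, -0.045, -0.07], [0, -0.049, -0.12], [0, -0.049, -0.17], [-0.02, -0.049, -0.21], [-0.05, -0.049, -0.21], [-0.08, -0.049, -0.21]], "grip": [1, 1, 1, 0.5, 0, -0.5, -0.7, -0.7]}}

```text
clock: 17.5
position: [641.0, 4.5, 333.6]
orientation: [-0.113, 3.138, 0.001]
wrist_force: [1.0, 0.5, 0.3]
width: 46.5
grasp_force: 0.0
```

Run:
```python
from h import *
s=st()
for c in('wrist','side'):
    p=robot.snapshot(c); marks(p,['lever_grip','lever_pivot','catch_tab','can_centre'])
    if c=='wrist':
        T=np.eye(4);T[:3,:3]=R.from_rotvec(s['orientation']).as_matrix();T[:3,3]=s['position'];T=T@p['tool_from_camera']
        cv2.imwrite('pics/w5.png',p['pixels'])
        v,u=np.indices((420,560));d=p['depth']
        P=np.stack([(u-p['cx'])/p['fx']*d,(v-p['cy'])/p['fy']*d,d],-1)@T[:3,:3].T+T[:3,3]
        m=(d>0)&(abs(P[...,0]-685)<40)&(abs(P[...,1]-6)<40)&(P[...,2]>235)&(P[...,2]<280)
        q=P[m]; print(len(q),np.percentile(q,[2,50,98],axis=0).round())
print(R.from_rotvec(s['orientation']).as_matrix().round(3), to_tool(s,[685,6,206]))
```

```text
t 17.5 pos [641.    4.5 333.6] rv [-1.130e-01  3.138e+00  1.000e-03] q [-0.01  0.33  1.45  0.    1.35 -1.65] F [1.  0.5 0.3] w 46.5 g 0.0
lever_grip [([686.0, 5.0, 247.0], 0.6)]
lever_pivot [([634.0, 3.0, 88.0], 0.82), ([686.0, 6.0, 248.0], 0.72)]
catch_tab [([559.0, 74.0, 156.0], 0.78)]
can_centre [([481.0, -173.0, 40.0], 0.86)]
1860 [[673. -17. 237.]
 [680.   4. 258.]
 [694.  25. 262.]]
lever_grip [([682.0, 6.0, 245.0], 0.68), ([698.0, -160.0, 56.0], 0.6)]
lever_pivot [([641.0, 7.0, 82.0], 0.68)]
catch_tab [([554.0, 75.0, 151.0], 0.69)]
can_centre [([482.0, -174.0, 42.0], 0.94)]
[[-0.997 -0.072  0.002]
 [-0.072  0.997  0.001]
 [-0.002  0.    -1.   ]] [-0.0438 -0.0017  0.1277]
```

View pics/w5.png

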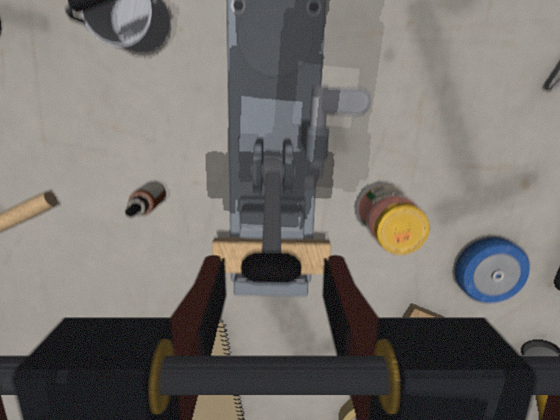

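The wrist view shows the tab flipped outward at (345,100), and the lever grip at (272,266) between the finger lines. I'll come down over its ends and pinch.

Call:
{"method": "carry_out", "body": {"turn": [[0, 0, 0], [0, 0, 0], [0, 0, 0], [0, 0, 0], [0, 0, 0], [0, 0, 0], [0, 0, 0], [0, 0, 0]], "translation": [[-0.02, -0.001, 0], [-0.043, -0.001, 0.01], [-0.043, -0.001, 0.03], [-0.043, -0.001, 0.055], [-0.043, -0.001, 0.08], [-0.043, -0.001, 0.105], [-0.043, -0.001, 0.125], [-0.043, -0.001, 0.13]], "grip": [-0.7, -0.7, -0.7, -0.7, -0.7, -0.7, -0.7, -0.7]}}

```text
clock: 19.0
position: [681.6, 6.9, 200.8]
orientation: [0.113, -3.136, -0.0]
wrist_force: [-0.5, 0.6, 0.1]
width: 74.6
grasp_force: 0.0
```

Call:
{"method": "carry_out", "body": {"turn": [[0, 0, 0], [0, 0, 0], [0, 0, 0], [0, 0, 0], [0, 0, 0]], "translation": [[0, 0, 0], [0, 0, 0], [0, 0, 0], [0, 0, 0], [0, 0, 0]], "grip": [1, 1, 1, 1, 1], "grip_force": 40}}

```text
clock: 19.62
position: [683.8, 5.4, 203.7]
orientation: [-0.113, 3.138, -0.004]
wrist_force: [0.6, -5.5, 1.4]
width: 46.1
grasp_force: 40.0
```

Gripped. Now pull along the arc (tool +x is towards the robot).

Call:
{"method": "carry_out", "body": {"turn": [[0, 0, 0], [0, 0, 0], [0, 0, 0], [0, 0, 0], [0, 0, 0], [0, 0, 0], [0, 0, 0], [0, 0, 0]], "translation": [[0.014, -0.001, -0.003], [0.029, -0.001, -0.005], [0.044, -0.001, -0.006], [0.059, -0.001, -0.005], [0.074, -0.001, -0.003], [0.088, -0.001, 0], [0.102, -0.001, 0.004], [0.116, -0.001, 0.01]], "grip": [1, 1, 1, 1, 1, 1, 1, 1]}}

```text
clock: 20.62
position: [571.0, -0.7, 195.2]
orientation: [-0.113, 3.13, 0.004]
wrist_force: [7.7, 9.6, 4.5]
width: 46.2
grasp_force: 40.0
```

Call:
{"method": "carry_out", "body": {"turn": [[0, 0, 0], [0, 0, 0], [0, 0, 0], [0, 0, 0], [0, 0, 0], [0, 0, 0], [0, 0, 0], [0, 0, 0]], "translation": [[0.013, 0.001, 0.007], [0.026, 0.002, 0.015], [0.037, 0.002, 0.024], [0.048, 0.002, 0.034], [0.058, 0.002, 0.045], [0.067, 0.002, 0.057], [0.075, 0.002, 0.069], [0.081, 0.002, 0.08]], "grip": [1, 1, 1, 1, 1, 1, 1, 1]}}

```text
clock: 21.62
position: [487.1, -5.1, 114.3]
orientation: [-0.112, 3.137, 0.003]
wrist_force: [-4.1, 8.7, 14.2]
width: 46.5
grasp_force: 40.0
```

Call:
{"method": "carry_out", "body": {"turn": [[0, 0, 0], [0, 0, 0], [0, 0, 0], [0, 0, 0]], "translation": [[0.001, 0, 0.003], [0.002, 0, 0.006], [0.002, 0, 0.007], [0.002, 0, 0.007]], "grip": [1, 1, 1, 1]}}

```text
clock: 22.12
position: [484.4, -5.3, 108.2]
orientation: [-0.113, 3.139, 0.003]
wrist_force: [-11.4, 7.9, 29.0]
width: 46.1
grasp_force: 40.0
```

Run:
```python
from h import *
s=st()
for c in('wrist','side'):
    p=robot.snapshot(c); marks(p,['lever_grip','lever_pivot','catch_tab','can_centre'])
    if c=='side': cv2.imwrite('pics/s5.png',p['pixels'][100:400,120:420])
st()
```

```text
t 22.12 pos [484.4  -5.3 108.2] rv [-1.130e-01  3.139e+00  3.000e-03] q [-0.04  0.36  2.    0.    0.78 -1.68] F [-11.4   7.9  29. ] w 46.1 g 40.0
lever_grip [([490.0, -5.0, 157.0], 0.85)]
lever_pivot []
catch_tab []
can_centre [([482.0, -172.0, 40.0], 0.87)]
lever_grip []
lever_pivot [([640.0, 10.0, 84.0], 0.57)]
catch_tab [([556.0, 76.0, 154.0], 0.65)]
can_centre [([483.0, -173.0, 40.0], 0.84)]
t 22.62 pos [484.4  -5.2 108.2] rv [-1.130e-01  3.139e+00  3.000e-03] q [-0.04  0.36  2.    0.    0.78 -1.68] F [-11.1   7.7  28.4] w 45.6 g 40.0
```

View pics/s5.png

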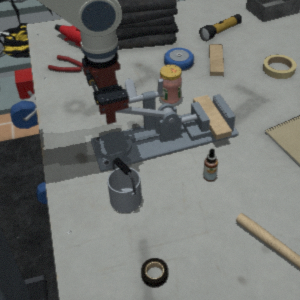

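The side view shows the lever pulled down (crop (145,112)) and held by the gripper, with the can upright at (124,192) and the bystanders in place. The grip is at z 157 mm, which is the stop, with the tool pressing about 29 N. Handing in.

```bash
python3 -c "
from station import robot
print(robot.close_job())"
```

```text
the job is handed in; nothing more can be done
None
```

The job is handed in at about 22.6 s on the robot's clock, with no verdict returned: the can stands upright and released on the worktop, the catch is flipped to its stop, and the gripper is holding the lever at its stop.

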